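# Set up the dosing line

### The job

Set up the dosing line: stand each of the four small screw-cap bottles from the front edge of the worktop upright on the bottle stand of its cap's colour, inside the rim, one after another in dosing order: blue first, then red, then green, then yellow. Let go of each bottle before you take the next, and knock none over. Leave the big white-capped stock bottle and the beaker where they are; the glassware by the wall is not part of the job.

Things in the scene. Friction and masses are not known exactly. Their poses are not given: they have to be found in the camera images.
- bottle_blue: reagent bottle with a blue screw cap and a white labelled body; body diameter 56 mm, cap diameter 38 mm, height 103 mm; the body may be gripped from above at 30 to 75 mm above its foot. Origin: centre of its underside; z axis up its middle. Loose, about 0.2 kg.
- bottle_red: small amber reagent bottle with a red screw cap; body diameter 48 mm, cap diameter 34 mm, height 83 mm; grip the body at 20 to 60 mm above its foot. Origin: centre of its underside; z axis up its middle. Loose, about 0.12 kg.
- bottle_green: squat amber jar with a green screw cap nearly as wide as itself; body diameter 52 mm, cap diameter 47 mm, height 92 mm; grip at 20 to 65 mm above its foot. Origin: centre of its underside; z axis up its middle. Loose, about 0.15 kg.
- bottle_yellow: slim white bottle with a narrow neck and a yellow screw cap; body diameter 50 mm, straight up to about 52 mm above its foot and then tapering to the neck; cap diameter 24 mm and 16 mm tall; overall height 98 mm; grip the body at 25 to 50 mm above its foot. Origin: centre of its underside; z axis up its middle. Loose, about 0.15 kg.
- stand_blue: round blue bottle stand, fixed to the worktop: a shallow saucer 92 mm across and 8 mm high, with a dark floor 4 mm above the worktop inside a rim of 82 mm inner diameter, 12 to 13 mm wider all round than its bottle's foot. Origin: centre of its underside, on the worktop; z up.
- stand_red: round red bottle stand, fixed to the worktop: a shallow saucer 84 mm across and 8 mm high, with a dark floor 4 mm above the worktop inside a rim of 74 mm inner diameter, 12 to 13 mm wider all round than its bottle's foot. Origin: centre of its underside, on the worktop; z up.
- stand_green: round green bottle stand, fixed to the worktop: a shallow saucer 88 mm across and 8 mm high, with a dark floor 4 mm above the worktop inside a rim of 78 mm inner diameter, 12 to 13 mm wider all round than its bottle's foot. Origin: centre of its underside, on the worktop; z up.
- stand_yellow: round yellow bottle stand, fixed to the worktop: a shallow saucer 86 mm across and 8 mm high, with a dark floor 4 mm above the worktop inside a rim of 76 mm inner diameter, 12 to 13 mm wider all round than its bottle's foot. Origin: centre of its underside, on the worktop; z up.
- stock_bottle: bystander, to be left alone: the largest bottle, amber with a white screw cap, 68 mm diameter, 138 mm tall. Origin: centre of its underside. Loose, 0.33 kg.
- beaker: bystander, to be left alone: clear glass beaker, 72 mm diameter, 70 mm tall. Origin: centre of its underside. Loose, light.
Mind the look-alikes: they are no part of the job. Of the things like the bottle_red, leave any that is turquoise; of the rest the smaller one is meant.

How it is judged:
By the outcome, as a careful person would: the job done as asked, in the order asked, and still so for the second after the job is handed in, with the robot touching nothing.
It also fails if it takes over 99 s, if anything falls off the work surface, if the arm or the gripper's body presses on something with over 40 N, if the wrist force passes 120 N, or if a joint passes its speed limit or range.

### The arm

A 7-joint arm with a two-finger parallel gripper is mounted at the origin on a cart in front of the work surface, level with it; the furniture and walls round the work are solid. World frame = base frame: x ahead of the robot, y to its left, z up, the work surface at z = 0. Lengths are in m, angles in rad, forces in N, time in s.
With the tool pointing down it reaches from about 0.425 to 0.975 m from the base axis. Payload 16.7 kg.
Tool frame: the origin (TCP) lies at the very end of the fingers, on their centre line; the grasp point (between the pads) lies behind it (bot.tcp_to_grasp is the z of the grasp point in the tool frame, in m); z points along the fingers, y is the line along which they close (so a half turn about z gives the same grasp; the last joint's range is limited). The gripper opens to 85 mm and grips with 20 to 120 N. Pads are 22 mm wide; open, the fingers measure 114 mm over their backs; the gripper's body (76 mm by 85 mm) begins 54 mm behind the grasp point. The pads swing forward as they close: fully open they stand 13 mm farther back than shut.
Start: joints at [1.129, 0.426, 0.074, 1.606, -0.034, 1.111, -0.067], TCP at [0.195, -0.646, 0.231] pointing down, gripper open.
Joint ranges: [-2.85, 2.85], [-0.5, 2.14], [-1.23, 1.37], [0.21, 2.46], [-1.02, 4.16], [0.16, 2.05], [-2.73, 2.73]. Speed limits (rad/s): [1.89, 1.89, 2.39, 2.39, 3.01, 3.01, 3.01].

### API

Orientations are given as a rotation vector (axis times angle).
In Python, from plant import bot gives the robot as it stands. The module is installed in compiled form; this text tells all that it offers.
- The arm moves only by the tool apply_moves, never from a script. Its argument "plan" is a list that holds one entry, the list of rows, each a list of 5 numbers: the closure, from 0 (fully open) to 1 (shut), then the shift along the tool's x, y, z in a scale on which 1.0 is 1000 mm, then the turn about the tool's z in shares of pi rad (1.0 is pi rad). In form: [[[claw, tx, ty, tz, twist], ...]]. A call has 1 to 12 rows; each row is the pose to reach, as a shift and turn from the pose commanded when the call began, along the tool's axes at that moment; what a row does not reach only later rows make up. A row lasts 1/8 s, in which the tool goes at most 62.5 mm and 10.7 degrees, less where a joint would pass 70% of its speed; a pose out of reach is approached as far as the arm can. Shift and turn numbers lie between -1 and 1, and a call with a number outside is refused. A call with a gripper value outside its range is refused whole. The fingers move at their own pace and stop on an object; the grip force is fixed at half the most. Time passes only in rows, so rows that repeat a pose let the fingers close. It gives the time, the measured TCP pose, the force, the opening and the grip force at its end, in the units of the state.
- bot.get_obs(): the state, without advancing time (a new reading comes with each control period).
- bot.get_image(name): name is "side" or "top"; returns the picture (480x640x3 uint8, red, green, blue); there is no depth.
- bot.camera_params(name): a dict with "fx", "fy", "cx", "cy" (pixels), "R" (3x3) and "t" (3): a world point X has camera coordinates R X + t. Camera axes: x right, y down, z forward; pixel columns grow to the right and rows downward; lengths in m; the calibration is good to about 2 mm. A picture is of the moment at which its call begins. camera_params takes no time and is no camera call.
- bot.finish_job(): hands the job in; it is judged then, once.
The state is a dict: "clock": time; "joints": joint angles; "joint_velocities": joint speeds; "effort": joint torques, N m; "ee_pos": TCP position; "tcp_rot": TCP orientation; "force": force on the tool from outside, world axes, zero at the start; "ft_torque": the same for the moment, N m; "width": finger opening in m; "finger_force": force on a finger pad.
Only numpy, scipy, OpenCV 4.12 (cv2) and the standard library are available. Lean on these libraries where they do the work, as an engineer would, in place of code of your own. Each camera call takes 0.05 s, during which the arm holds its last target. There are 200 camera calls.

## Working session

There is one attempt and no reset: what is moved stays moved. The work goes in short steps, Python scripts to look and compute and a tool call to move; the robot and the scene stay as the last step left them, time stands still between calls to the robot, and variables do not carry over. Pictures are saved under pics/ and viewed, at most 14 in all, crops included, and the job is handed in when it is done.

Besides the shell and the picture viewer there is one more tool, called after "Call:" as name([rows], argument=value, ...), one row to a line, values as JSON. apply_moves: Moves the arm, as the interface text tells. Its arguments: {"type":"object","properties":{"plan":{"type":"array","items":{"type":"array","items":{"type":"array","items":{"type":"number"}}}}},"required":["plan"]}

```bash
mkdir -p pics; python3 - <<'E'
from plant import bot
import cv2
o=bot.get_obs(); print(o['clock'],o['ee_pos'],o['tcp_rot'],o['width'],bot.tcp_to_grasp)
for n in("top","side"):
    p=bot.camera_params(n); print(n,p)
    cv2.imwrite(f"pics/{n}0.png",bot.get_image(n)[:,:,::-1])
E
```

```text
0.0 [ 0.1946851  -0.64587694  0.23058406] [-3.10672428e+00 -4.57984665e-01  3.99935606e-04] 0.08589083974234857 -0.0187
top {'fx': 443.44059315030097, 'fy': 443.44059315030097, 'cx': 319.78600065842915, 'cy': 234.56735019567031, 'R': array([[-0.00826161, -0.99995826,  0.00390219],
       [-0.99856499,  0.00804348, -0.05294576],
       [ 0.05291217, -0.00433401, -0.99858977]]), 't': array([0.06087133, 0.50462623, 1.17586321])}
side {'fx': 528.8612237569889, 'fy': 528.8612237569889, 'cx': 324.55961912210375, 'cy': 234.0423044544805, 'R': array([[-0.93997637, -0.34041217,  0.02374804],
       [-0.16480292,  0.39192525, -0.90511579],
       [ 0.29880497, -0.8547012 , -0.4245014 ]]), 't': array([0.48174395, 0.10772313, 1.19714656])}
```

View pics/top0.png

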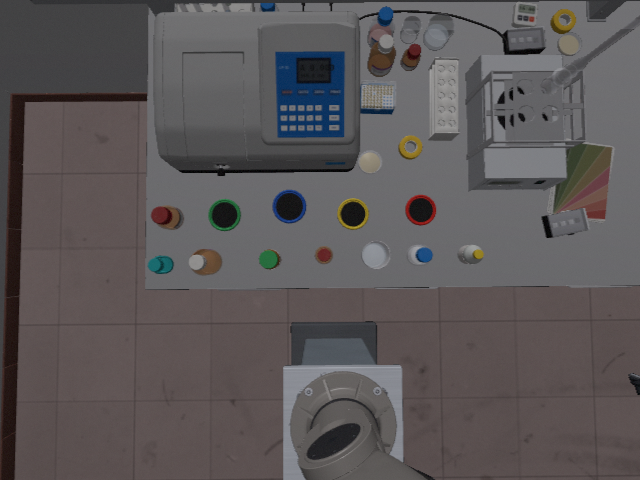

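View pics/side0.png

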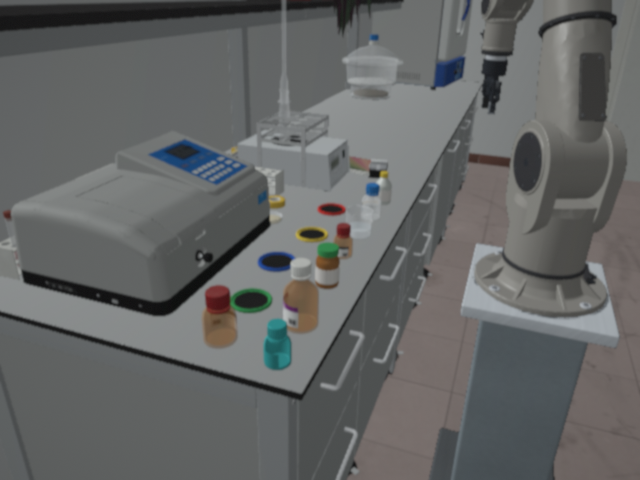

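The top view shows these candidates and places:
- **Bottles (top px):** turquoise (157,265), stock (197,262), green (269,259), small red (323,255), beaker (376,255), blue (424,255) and yellow (478,254).
- **Other red ones:** a big red bottle at (162,215) and a wall red at (414,51).
- **Stands (top px):** green (225,215), blue (289,207), yellow (352,213) and red (421,210).

I choose the small red at (323,255). I'll check that choice and measure from crops.

```bash
python3 - <<'E'
import cv2
a=cv2.imread("pics/top0.png")[190:280,200:500]; b=cv2.imread("pics/side0.png")[160:320,220:410]
cv2.imwrite("pics/tc.png",cv2.resize(a,(800,240),interpolation=cv2.INTER_CUBIC))
cv2.imwrite("pics/sc.png",cv2.resize(b,None,fx=3.7,fy=3.7,interpolation=cv2.INTER_CUBIC))
E
```

```text
(no output)
```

View pics/tc.png

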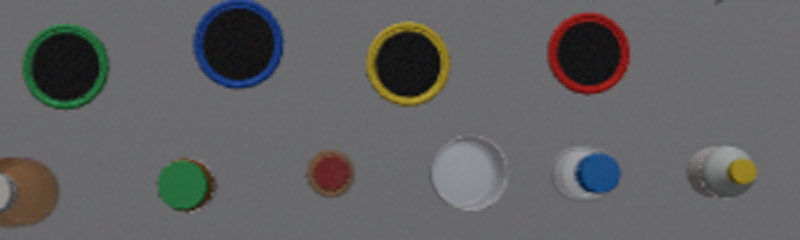

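View pics/sc.png

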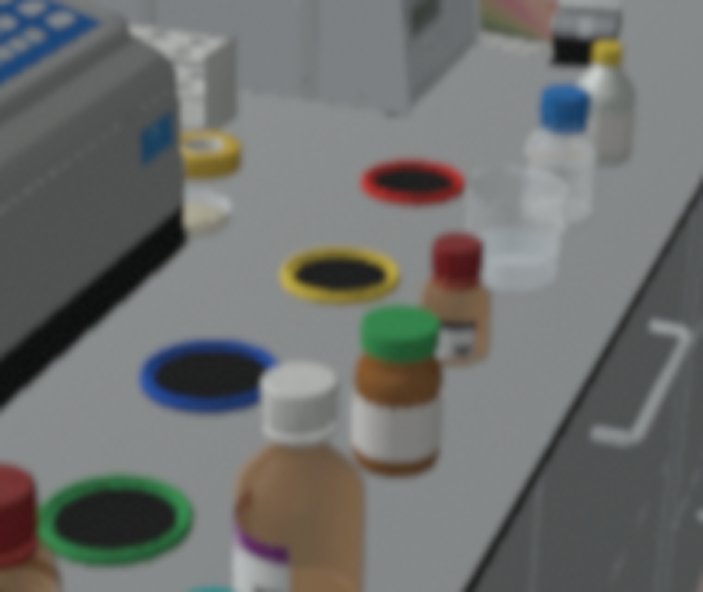

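The crops confirm the small red (amber, no look-alike beside it).
- **Cap centres in the top crop:** green (183,185), red (330,173), blue (599,173), yellow (742,171).
- **Stands in the top crop:** green (66,67), blue (239,44), yellow (408,63), red (589,53).

The side counterparts can be read off too, so I'll triangulate.

```bash
cat > h.py <<'E'
from plant import bot
import numpy as np, cv2
def P(n):
    p=bot.camera_params(n); K=np.array([[p['fx'],0,p['cx']],[0,p['fy'],p['cy']],[0,0,1]]); return K@np.c_[p['R'],p['t']]
def tri(a,b):
    X=cv2.triangulatePoints(P("top"),P("side"),np.array(a,float).reshape(2,1),np.array(b,float).reshape(2,1)).ravel(); return X[:3]/X[3]
def atz(n,uv,z):
    M=P(n); A=M[:,:2]; H=np.c_[A,M[:,2]*z+M[:,3]]; s=np.linalg.solve(H,[*uv,1]); return s[:2]/s[2]
def tool(target):   # shift in tool mm from present TCP
    o=bot.get_obs(); R=cv2.Rodrigues(np.array(o['tcp_rot']))[0]; return R.T@(np.array(target)-o['ee_pos'])*1000
E
python3 - <<'E'
from h import *
T=dict(bg=(183,185,.092),br=(330,173,.083),bb=(599,173,.103),by=(742,171,.098),sg=(66,67,.008),sb=(239,44,.008),sy=(408,63,.008),sr=(589,53,.008))
S=dict(bg=(401,320),br=(458,242),bb=(566,93),by=(608,45),sg=(116,518),sb=(212,374),sy=(340,273),sr=(413,182))
for k in T:
    a=(200+T[k][0]*.375-.3,190+T[k][1]*.375-.3); b=(220+S[k][0]/3.7-.36,160+S[k][1]/3.7-.36)
    print(k,tri(a,b).round(4),'top@z',atz("top",a,T[k][2]).round(4),'side@z',atz("side",b,T[k][2]).round(4))
a=(200+470*.375,190+173*.375);print('beaker',atz("top",a,.03))
print(cv2.Rodrigues(np.array(bot.get_obs()['tcp_rot']))[0].round(3))
E
```

```text
bg [0.4401 0.1859 0.0909] top@z [0.4407 0.186 ] side@z [0.4389 0.188 ]
br [0.4501 0.048  0.0815] top@z [0.4509 0.0482] side@z [0.4486 0.0511]
bb [ 0.4477 -0.2021  0.1004] top@z [ 0.4487 -0.2012] side@z [ 0.4453 -0.1952]
by [ 0.4488 -0.3366  0.0967] top@z [ 0.4495 -0.336 ] side@z [ 0.4475 -0.333 ]
sg [0.561  0.3144 0.003 ] top@z [0.5608 0.3135] side@z [0.557  0.3214]
sb [0.5828 0.1385 0.0032] top@z [0.5828 0.1384] side@z [0.5785 0.1466]
sy [ 0.5617 -0.0332  0.0042] top@z [ 0.5621 -0.0326] side@z [ 0.5583 -0.0258]
sr [ 0.5709 -0.2178  0.0026] top@z [ 0.5709 -0.2163] side@z [ 0.5663 -0.2054]
beaker [ 0.44936042 -0.09171598]
[[ 0.957  0.289 -0.   ]
 [ 0.289 -0.957  0.001]
 [-0.    -0.001 -1.   ]]
```

Heights agree with the text to within 2–5 mm, so the points are sound. First move is above blue, with the tool squared to the world axes.

The rows are not in the units I measure in: shifts go in shares of 1000 mm and turns go in shares of pi rad. I convert before sending: 371 mm / 1000 = 0.371, -352 mm / 1000 = -0.352, 0.293 rad / 3.1416 = 0.0933.

Call:
apply_moves([
  [[0,0.093,-0.088,0.008,0.0477],[0,0.185,-0.176,0.015,0.0933],[0,0.24,-0.228,0.02,0.0933],[0,0.285,-0.27,0.025,0.0933],[0,0.325,-0.309,0.03,0.0933],[0,0.355,-0.337,0.03,0.0933],[0,0.371,-0.352,0.03,0.0933],[0,0.371,-0.352,0.03,0.0933],[0,0.371,-0.352,0.03,0.0933],[0,0.371,-0.352,0.03,0.0933],[0,0.371,-0.352,0.03,0.0933],[0,0.371,-0.352,0.03,0.0933]],
])

```text
clock: 1.6
ee_pos: [0.4478, -0.2034, 0.2013]
tcp_rot: [3.141, -0.004, -0.0]
force: [-0.4, 0.2, -0.4]
width: 0.0852
finger_force: 0.0
```

Converted, 90 mm / 1000 = 0.09, 50 mm / 1000 = 0.05.

Call:
apply_moves([
  [[0,0,-0.001,0.05,0],[0,0,-0.002,0.09,0],[0,0,-0.002,0.09,0]],
])

```text
clock: 1.98
ee_pos: [0.4465, -0.2002, 0.1094]
tcp_rot: [-3.14, 0.002, 0.007]
force: [0.4, 0.3, 0.9]
width: 0.0852
finger_force: 0.0
```

```bash
python3 - <<'E'
from h import *
for n,(r,c) in dict(top=(200,370),side=(150,320)).items():
    cv2.imwrite(f"pics/{n}1.png",cv2.resize(bot.get_image(n)[r:r+100,c:c+100,::-1],(400,400),interpolation=cv2.INTER_CUBIC))
a=cv2.hconcat([cv2.imread("pics/top1.png"),cv2.imread("pics/side1.png")]);cv2.imwrite("pics/b1.png",a)
print(tool([.4485,-.2012,.041]),bot.get_obs()['ee_pos'])
E
```

```text
[-0.16311677  0.45091075 71.25900062] [ 0.44865162 -0.20074755  0.11225902]
```

View pics/b1.png

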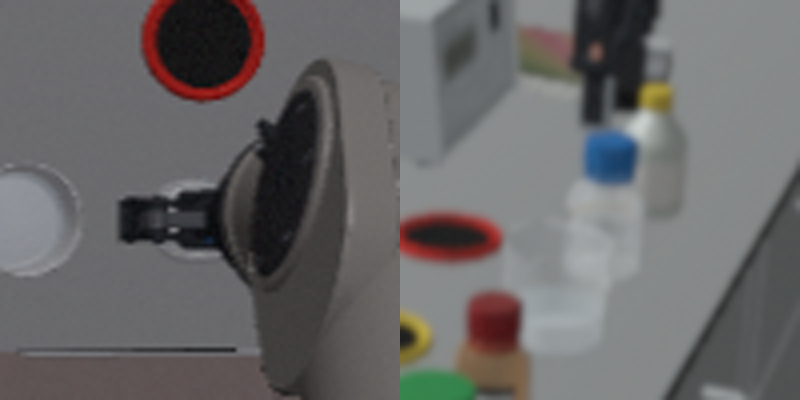

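Crop of both views: in the top view the fingers straddle the blue bottle near (413,255). In the side view the fingertips are at about (367,180) and (377,176), with the cap at (372,189). I'll check that against the projection.

```bash
python3 - <<'E'
from h import *
for y in(-.2437,-.1577,-.2007):
  for z in (.112,.125):
    for n in("side","top"):
        q=P(n)@[.4487,y,z,1]; print(y,z,n,q[:2]/q[2])
E
```

```text
-0.2437 0.112 side [376.16896314 176.22461785]
-0.2437 0.112 top [442.49211795 254.39312997]
-0.2437 0.125 side [376.47040618 171.82357943]
-0.2437 0.125 top [443.99366926 254.34865648]
-0.1577 0.112 side [367.92825247 185.79534709]
-0.1577 0.112 top [407.49860201 254.68173862]
-0.1577 0.125 side [368.21319158 181.20273773]
-0.1577 0.125 top [408.57827567 254.64073344]
-0.2007 0.112 side [372.15266937 180.88912577]
-0.2007 0.112 top [424.99835524 254.5374096 ]
-0.2007 0.125 side [372.44646578 176.39427014]
-0.2007 0.125 top [426.28904042 254.49466966]
```

Consistent. The tool is centred, so I'll descend and grip.

Converted, 70 mm / 1000 = 0.07, 60 mm / 1000 = 0.06.

Call:
apply_moves([
  [[0,0,0,0.035,0],[0,0,0,0.06,0],[0,0,0,0.07,0],[0,0,0,0.07,0],[1,0,0,0.07,0],[1,0,0,0.07,0],[1,0,0,0.07,0],[1,0,0,0.07,0],[1,0,0,0.07,0],[1,0,0,0.07,0]],
])

```text
clock: 3.32
ee_pos: [0.4492, -0.2005, 0.0426]
tcp_rot: [3.141, -0.001, 0.003]
force: [-3.0, 0.4, 14.1]
width: 0.0551
finger_force: 60.7
```

Converted, -340 mm / 1000 = -0.34, 133 mm / 1000 = 0.133.

Call:
apply_moves([
  [[1,0,0,-0.02,0],[1,0,0,-0.06,0],[1,0,0,-0.105,0],[1,0.005,-0.01,-0.13,0],[1,0.02,-0.04,-0.135,0],[1,0.035,-0.085,-0.135,0],[1,0.053,-0.135,-0.135,0],[1,0.073,-0.185,-0.135,0],[1,0.093,-0.235,-0.135,0],[1,0.111,-0.285,-0.135,0],[1,0.125,-0.32,-0.135,0],[1,0.133,-0.34,-0.135,0]],
])

```text
clock: 4.82
ee_pos: [0.5817, 0.1418, 0.1767]
tcp_rot: [-3.141, -0.002, -0.0]
force: [-0.2, -1.0, -1.5]
width: 0.0546
finger_force: 63.8
```

Call:
apply_moves([
  [[1,0,0,0,0],[1,0,0,0,0]],
])

```text
clock: 5.08
ee_pos: [0.5813, 0.1384, 0.1764]
tcp_rot: [3.141, -0.002, -0.0]
force: [-0.8, 0.5, -1.1]
width: 0.0548
finger_force: 63.8
```

Converted, 129 mm / 1000 = 0.129, 125 mm / 1000 = 0.125.

Call:
apply_moves([
  [[1,0,0,0.04,0],[1,0,0,0.085,0],[1,0,0,0.115,0],[1,0,0,0.125,0],[1,0,0,0.129,0],[1,0,0,0.129,0]],
])

```text
clock: 5.82
ee_pos: [0.5821, 0.1397, 0.0483]
tcp_rot: [-3.141, 0.001, -0.002]
force: [0.3, -0.2, -1.9]
width: 0.0551
finger_force: 63.9
```

```bash
python3 - <<'E'
from h import *
cv2.imwrite("pics/b2.png",cv2.hconcat([cv2.resize(bot.get_image(n)[r:r+100,c:c+100,::-1],(400,400),interpolation=cv2.INTER_CUBIC) for n,(r,c) in dict(top=(160,240),side=(180,230)).items()]))
E
```

```text
(no output)
```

View pics/b2.png

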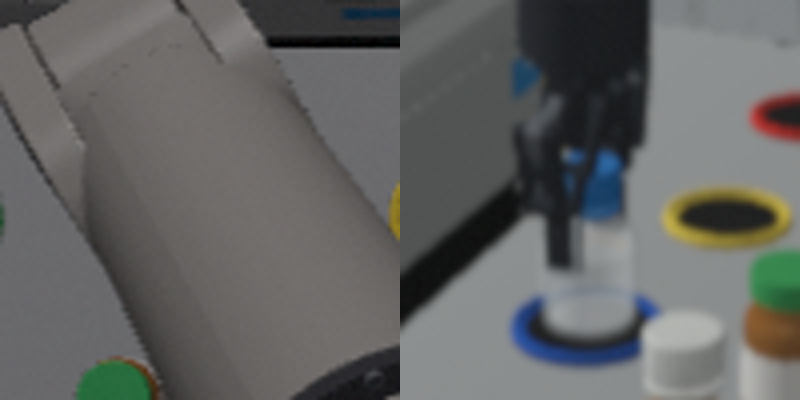

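The bottle stands within the blue rim in the side view (foot about (377,261), stand centre (377,264)), a few mm above the floor. I'll lower the last bit, release and rise.

Converted, -140 mm / 1000 = -0.14, -110 mm / 1000 = -0.11.

Call:
apply_moves([
  [[1,0,0,0.002,0],[1,0,0,0.003,0],[0.3,0,0,0.003,0],[0,0,0,0.003,0],[0,0,0,0.003,0],[0,0,0,0.003,0],[0,0,0,-0.02,0],[0,0,0,-0.06,0],[0,0,0,-0.11,0],[0,0,0,-0.14,0],[0,0,0,-0.14,0]],
])

```text
clock: 7.3
ee_pos: [0.5827, 0.1402, 0.1898]
tcp_rot: [-3.141, 0.001, -0.006]
force: [1.3, 0.3, -0.4]
width: 0.0854
finger_force: 0.0
```

Converted, -131 mm / 1000 = -0.131, -110 mm / 1000 = -0.11.

Call:
apply_moves([
  [[0,-0.035,0.025,0,0],[0,-0.075,0.053,0,0],[0,-0.11,0.078,0,0],[0,-0.131,0.092,0,0],[0,-0.131,0.092,0.02,0],[0,-0.131,0.092,0.05,0],[0,-0.131,0.092,0.07,0],[0,-0.131,0.092,0.07,0]],
])

```text
clock: 8.3
ee_pos: [0.4491, 0.0477, 0.1157]
tcp_rot: [3.141, -0.0, -0.006]
force: [0.3, 0.4, -0.3]
width: 0.0855
finger_force: 0.0
```

```bash
python3 - <<'E'
from h import *
cv2.imwrite("pics/b3.png",cv2.hconcat([cv2.resize(bot.get_image(n)[r:r+120,c:c+120,::-1],(400,400),interpolation=cv2.INTER_CUBIC) for n,(r,c) in dict(top=(190,260),side=(180,260)).items()]))
print(np.mean([tool([.4505,.0487,.027]) for _ in range(3)],0))
E
```

```text
[ 0.15648378 -0.7994059  90.38332178]
```

View pics/b3.png

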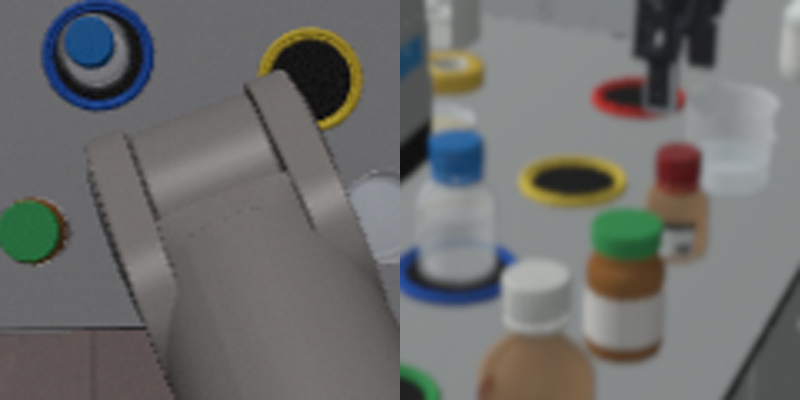

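Blue stands upright inside its rim, cap at (286,202) in the top view. The fingertips (337,213) and (351,199) in the side view straddle the red cap at (343,225). Descend and grip.

Converted, 89 mm / 1000 = 0.089, 88 mm / 1000 = 0.088.

Call:
apply_moves([
  [[0,0,0,0.035,0],[0,0,-0.001,0.07,0],[0,0,-0.001,0.088,0],[0,0,-0.001,0.089,0],[0,0,-0.001,0.089,0],[1,0,-0.001,0.089,0],[1,0,-0.001,0.089,0],[1,0,-0.001,0.089,0],[1,0,-0.001,0.089,0],[1,0,-0.001,0.089,0],[1,0,-0.001,0.089,0]],
])

```text
clock: 9.78
ee_pos: [0.451, 0.0488, 0.0291]
tcp_rot: [3.142, -0.001, 0.002]
force: [-4.1, -1.1, 14.5]
width: 0.0467
finger_force: 59.1
```

Converted, 264 mm / 1000 = 0.264, -130 mm / 1000 = -0.13.

Call:
apply_moves([
  [[1,0,0,-0.02,0],[1,0,0,-0.06,0],[1,0,0,-0.105,0],[1,0.005,0.008,-0.125,0],[1,0.022,0.045,-0.13,0],[1,0.043,0.095,-0.13,0],[1,0.066,0.145,-0.13,0],[1,0.088,0.195,-0.13,0],[1,0.108,0.24,-0.13,0],[1,0.119,0.264,-0.13,0],[1,0.119,0.264,-0.13,0],[1,0.119,0.264,-0.13,0]],
])

```text
clock: 11.28
ee_pos: [0.5691, -0.2143, 0.1583]
tcp_rot: [-3.141, -0.0, 0.001]
force: [-0.9, 0.4, -0.8]
width: 0.0467
finger_force: 61.8
```

Converted, 124 mm / 1000 = 0.124, 122 mm / 1000 = 0.122.

Call:
apply_moves([
  [[1,0,0,0.04,0],[1,0,0,0.085,0],[1,0,0,0.112,0],[1,0,0,0.122,0],[1,0,0,0.124,0],[1,0,0,0.124,0]],
])

```text
clock: 12.02
ee_pos: [0.5701, -0.2151, 0.0355]
tcp_rot: [3.141, 0.0, 0.002]
force: [0.6, -0.9, -0.5]
width: 0.047
finger_force: 61.8
```

```bash
python3 - <<'E'
from h import *
cv2.imwrite("pics/b4.png",cv2.hconcat([cv2.resize(bot.get_image(n)[r:r+100,c:c+100,::-1],(400,400),interpolation=cv2.INTER_CUBIC) for n,(r,c) in dict(top=(160,370),side=(140,280)).items()]))
E
```

```text
(no output)
```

View pics/b4.png

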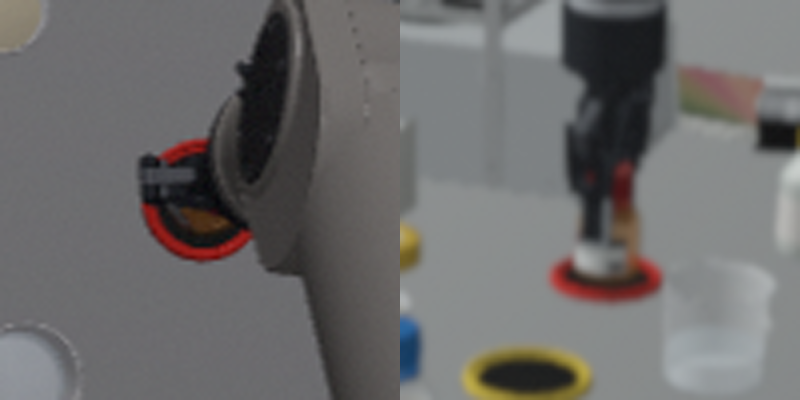

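The red bottle hangs just above the middle of the red stand: foot about (332,208) in the side view, stand centre (332,209). Set it down, release and rise.

Converted, -150 mm / 1000 = -0.15, -110 mm / 1000 = -0.11.

Call:
apply_moves([
  [[1,0,0,0.001,0],[1,0,0,0.002,0],[0.3,0,0,0.002,0],[0,0,0,0.002,0],[0,0,0,0.002,0],[0,0,0,0.002,0],[0,0,0,-0.02,0],[0,0,0,-0.06,0],[0,0,0,-0.11,0],[0,0,0,-0.15,0],[0,0,0,-0.15,0]],
])

```text
clock: 13.5
ee_pos: [0.571, -0.2157, 0.1877]
tcp_rot: [3.14, -0.001, 0.008]
force: [0.9, -0.2, 0.4]
width: 0.0852
finger_force: 0.0
```

Converted, -402 mm / 1000 = -0.402, -130 mm / 1000 = -0.13.

Call:
apply_moves([
  [[0,-0.01,-0.03,0,0],[0,-0.025,-0.08,0,0],[0,-0.043,-0.133,0,0],[0,-0.061,-0.188,0,0],[0,-0.079,-0.243,0,0],[0,-0.097,-0.298,0,0],[0,-0.114,-0.35,0,0],[0,-0.126,-0.388,0,0],[0,-0.13,-0.402,0,0],[0,-0.13,-0.402,0.02,0],[0,-0.13,-0.402,0.06,0],[0,-0.13,-0.402,0.06,0]],
])

```text
clock: 15.0
ee_pos: [0.438, 0.1854, 0.1221]
tcp_rot: [3.14, -0.001, -0.008]
force: [-0.4, 0.3, 0.8]
width: 0.0853
finger_force: 0.0
```

```bash
python3 - <<'E'
from h import *
cv2.imwrite("pics/b5.png",cv2.hconcat([cv2.resize(bot.get_image(n)[r:r+130,c:c+130,::-1],(400,400),interpolation=cv2.INTER_CUBIC) for n,(r,c) in dict(top=(180,310),side=(190,240)).items()]))
print(np.mean([tool([.4403,.1865,.032]) for _ in range(3)],0))
E
```

```text
[6.64401296e-01 4.23025239e-02 9.27555191e+01]
```

View pics/b5.png

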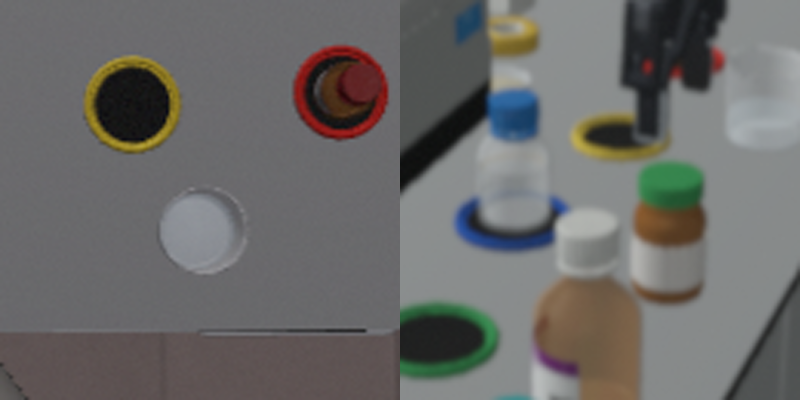

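Red stands inside its rim. The fingers in the side view at (321,235) and (334,218) straddle the green cap at (328,246). Descend and grip.

Call:
apply_moves([
  [[0,0,0,0.035,0],[0,0.001,0,0.07,0],[0,0.001,0,0.09,0],[0,0.001,0,0.092,0],[0,0.001,0,0.092,0],[1,0.001,0,0.092,0],[1,0.001,0,0.092,0],[1,0.001,0,0.092,0],[1,0.001,0,0.092,0],[1,0.001,0,0.092,0],[1,0.001,0,0.092,0]],
])

```text
clock: 16.48
ee_pos: [0.4411, 0.187, 0.0335]
tcp_rot: [-3.141, 0.001, -0.002]
force: [-3.4, -2.2, 18.1]
width: 0.0506
finger_force: 58.9
```

Converted, -155 mm / 1000 = -0.155, -128 mm / 1000 = -0.128.

Call:
apply_moves([
  [[1,0,0,-0.02,0],[1,0,0,-0.06,0],[1,0,0,-0.105,0],[1,0,0,-0.14,0],[1,0.01,-0.01,-0.155,0],[1,0.035,-0.037,-0.155,0],[1,0.07,-0.075,-0.155,0],[1,0.1,-0.108,-0.155,0],[1,0.119,-0.128,-0.155,0],[1,0.119,-0.128,-0.155,0],[1,0.119,-0.128,-0.155,0]],
])

```text
clock: 17.85
ee_pos: [0.5591, 0.3142, 0.1872]
tcp_rot: [3.141, -0.0, -0.001]
force: [-0.5, -0.3, -0.5]
width: 0.0503
finger_force: 63.2
```

Converted, 148 mm / 1000 = 0.148, 144 mm / 1000 = 0.144.

Call:
apply_moves([
  [[1,0,0,0.04,0],[1,0,0,0.085,0],[1,0,0,0.125,0],[1,0,0,0.144,0],[1,0,0,0.148,0],[1,0,0,0.148,0]],
])

```text
clock: 18.6
ee_pos: [0.5602, 0.3151, 0.0406]
tcp_rot: [-3.141, 0.001, -0.002]
force: [-0.4, -0.8, -1.2]
width: 0.0502
finger_force: 63.2
```

```bash
python3 - <<'E'
from h import *
cv2.imwrite("pics/b6.png",cv2.hconcat([cv2.resize(bot.get_image(n)[r:r+120,c:c+120,::-1],(400,400),interpolation=cv2.INTER_CUBIC) for n,(r,c) in dict(top=(160,150),side=(220,200)).items()]))
E
```

```text
(no output)
```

View pics/b6.png

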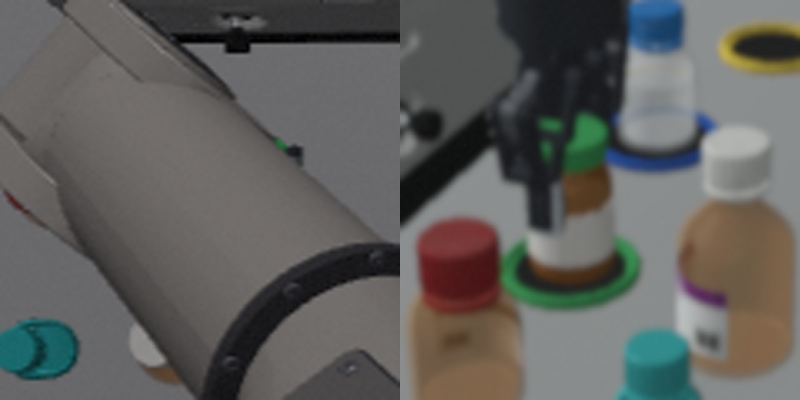

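The green jar hangs a few mm above the middle of its stand: foot about (251,302), stand centre (251,301) in the side view. Lower, release and rise.

Converted, -145 mm / 1000 = -0.145, -110 mm / 1000 = -0.11.

Call:
apply_moves([
  [[1,0,0,0.002,0],[1,0,0,0.003,0],[0.3,0,0,0.003,0],[0,0,0,0.003,0],[0,0,0,0.003,0],[0,0,0,0.003,0],[0,0,0,-0.02,0],[0,0,0,-0.06,0],[0,0,0,-0.11,0],[0,0,0,-0.145,0],[0,0,0,-0.145,0]],
])

```text
clock: 20.08
ee_pos: [0.5607, 0.3157, 0.1874]
tcp_rot: [-3.139, 0.001, -0.007]
force: [0.9, -0.5, -1.1]
width: 0.0856
finger_force: 0.0
```

Converted, 640 mm / 1000 = 0.64, -111 mm / 1000 = -0.111.

Call:
apply_moves([
  [[0,-0.005,0.03,0,0],[0,-0.014,0.082,0,0],[0,-0.024,0.14,0,0],[0,-0.034,0.198,0,0],[0,-0.044,0.256,0,0],[0,-0.054,0.314,0,0],[0,-0.064,0.372,0,0],[0,-0.074,0.43,0,0],[0,-0.084,0.488,0,0],[0,-0.094,0.546,0,0],[0,-0.104,0.604,0,0],[0,-0.111,0.64,0,0]],
])

```text
clock: 21.58
ee_pos: [0.4468, -0.3278, 0.1833]
tcp_rot: [-3.141, 0.004, 0.002]
force: [0.5, 0.8, -0.1]
width: 0.0855
finger_force: 0.0
```

Converted, 60 mm / 1000 = 0.06, 55 mm / 1000 = 0.055.

Call:
apply_moves([
  [[0,0,0.01,0,0],[0,0,0.01,0.02,0],[0,0,0.01,0.055,0],[0,0,0.01,0.06,0],[0,0,0.01,0.06,0]],
])

```text
clock: 22.2
ee_pos: [0.4487, -0.3347, 0.1245]
tcp_rot: [-3.141, -0.001, 0.001]
force: [1.1, 0.3, 0.3]
width: 0.0853
finger_force: 0.0
```

```bash
python3 - <<'E'
from h import *
cv2.imwrite("pics/b7.png",cv2.hconcat([cv2.resize(bot.get_image(n)[r:r+120,c:c+120,::-1],(400,400),interpolation=cv2.INTER_CUBIC) for n,(r,c) in dict(top=(180,420),side=(130,320)).items()]))
cv2.imwrite("pics/top7.png",bot.get_image("top")[:,:,::-1])
print(np.mean([tool([.4490,-.3355,.029]) for _ in range(3)],0))
E
```

```text
[-1.86712024e-01  7.71680594e-02  9.64654401e+01]
```

View pics/b7.png

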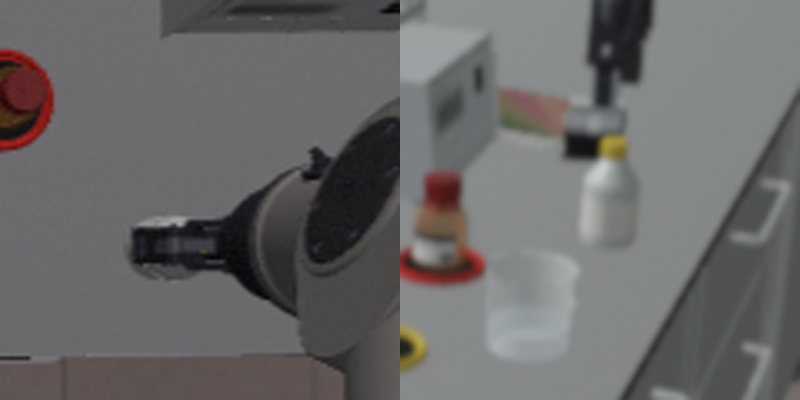

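The fingertips at (381,161) and (390,154) in the side view are centred over the yellow cap at (384,172). Descend gently, since the body clears the cap by only a few mm.

Call:
apply_moves([
  [[0,0,0,0.035,0],[0,0,0,0.07,0],[0,0,0,0.088,0],[0,0,0,0.095,0],[0,0,0,0.097,0],[0,0,0,0.097,0]],
])

```text
clock: 23.1
ee_pos: [0.4489, -0.3355, 0.0282]
tcp_rot: [3.141, -0.001, 0.002]
force: [-0.5, -0.3, 0.1]
width: 0.0852
finger_force: 0.0
```

Call:
apply_moves([
  [[1,0,0,0,0],[1,0,0,0,0],[1,0,0,0,0],[1,0,0,0,0],[1,0,0,0,0],[1,0,0,0,0]],
])

```text
clock: 23.85
ee_pos: [0.4487, -0.3355, 0.0282]
tcp_rot: [3.141, -0.001, 0.001]
force: [-3.0, 0.9, 11.1]
width: 0.0487
finger_force: 60.2
```

Converted, -304 mm / 1000 = -0.304, -140 mm / 1000 = -0.14.

Call:
apply_moves([
  [[1,0,0,-0.02,0],[1,0,0,-0.06,0],[1,0,0,-0.105,0],[1,0.002,-0.006,-0.135,0],[1,0.012,-0.033,-0.14,0],[1,0.03,-0.08,-0.14,0],[1,0.049,-0.132,-0.14,0],[1,0.069,-0.187,-0.14,0],[1,0.089,-0.242,-0.14,0],[1,0.105,-0.285,-0.14,0],[1,0.112,-0.304,-0.14,0],[1,0.112,-0.304,-0.14,0]],
])

```text
clock: 25.35
ee_pos: [0.5606, -0.0294, 0.1672]
tcp_rot: [-3.141, -0.004, 0.0]
force: [-0.2, -1.0, -1.9]
width: 0.0483
finger_force: 62.6
```

Converted, 133 mm / 1000 = 0.133, 130 mm / 1000 = 0.13.

Call:
apply_moves([
  [[1,0,0,0,0],[1,0,0,0.04,0],[1,0,0,0.085,0],[1,0,0,0.115,0],[1,0,0,0.13,0],[1,0,0,0.133,0],[1,0,0,0.133,0]],
])

```text
clock: 26.22
ee_pos: [0.5611, -0.0314, 0.0352]
tcp_rot: [3.142, -0.001, 0.002]
force: [-0.9, 0.7, -1.1]
width: 0.0485
finger_force: 62.6
```

```bash
python3 - <<'E'
from h import *
cv2.imwrite("pics/b8.png",cv2.hconcat([cv2.resize(bot.get_image(n)[r:r+120,c:c+120,::-1],(400,400),interpolation=cv2.INTER_CUBIC) for n,(r,c) in dict(top=(160,290),side=(160,250)).items()]))
E
```

```text
(no output)
```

View pics/b8.png

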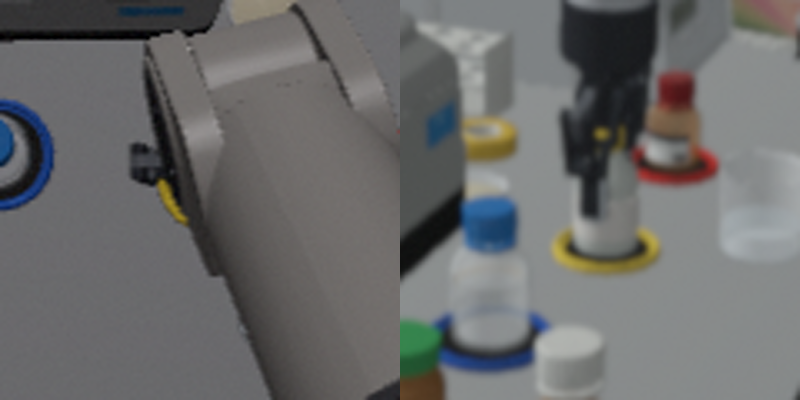

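Yellow is centred over its stand in the side view: foot about (312,234), rim centre (312,234). Lower, release, rise and retreat.

Converted, -200 mm / 1000 = -0.2, -165 mm / 1000 = -0.165.

Call:
apply_moves([
  [[1,0,0,0.002,0],[1,0,0,0.003,0],[0.3,0,0,0.003,0],[0,0,0,0.003,0],[0,0,0,0.003,0],[0,0,0,0.003,0],[0,0,0,-0.02,0],[0,0,0,-0.06,0],[0,0,0,-0.11,0],[0,0,0,-0.165,0],[0,0,0,-0.2,0],[0,0,0,-0.2,0]],
])

```text
clock: 27.82
ee_pos: [0.5618, -0.0312, 0.2372]
tcp_rot: [3.141, -0.001, 0.008]
force: [-0.3, -0.4, -0.0]
width: 0.0852
finger_force: 0.0
```

Converted, 420 mm / 1000 = 0.42, 400 mm / 1000 = 0.4.

Call:
apply_moves([
  [[0,0,0.05,0,0],[0,0,0.1,0,0],[0,0,0.15,0,0],[0,0,0.2,0,0],[0,0,0.25,0,0],[0,0,0.3,0,0],[0,0,0.35,0,0],[0,0,0.4,0,0],[0,0,0.42,0,0],[0,0,0.42,0,0]],
])

```text
clock: 29.08
ee_pos: [0.5596, -0.4521, 0.2327]
tcp_rot: [-3.141, 0.003, 0.003]
force: [-0.1, 0.2, -0.9]
width: 0.0853
finger_force: 0.0
```

```bash
python3 - <<'E'
from h import *
f=[bot.get_image(n)[r:r+150,c:c+w,::-1] for n,(r,c,w) in dict(top=(170,140,350),side=(170,200,350)).items()]
cv2.imwrite("pics/b9.png",cv2.resize(cv2.vconcat(f),None,fx=1.9,fy=1.9,interpolation=cv2.INTER_CUBIC))
E
```

```text
(no output)
```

View pics/b9.png

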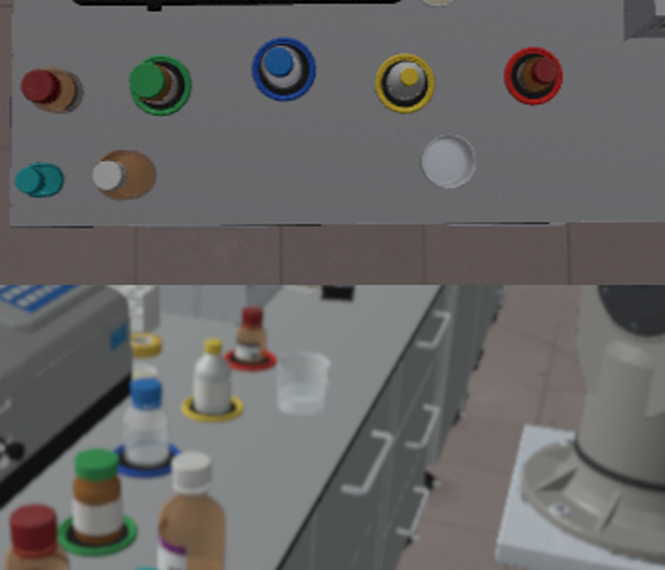

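All four bottles stand upright inside their rims, each on its own colour. The beaker, stock bottle and look-alikes are where they were.

```bash
python3 -c "
from plant import bot
print(bot.finish_job())"
```

```text
the job is handed in; nothing more can be done
None
```

All four bottles stand upright inside the rims of their own-colour stands, placed blue, red, green, then yellow, and the job was handed in at about 29 s, well under the 99 s limit.

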